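# Match hot and cold locking collars to their hose tails

### The arm

A 7-joint arm with a two-finger parallel gripper is mounted at the origin on the work surface. World frame = base frame: x ahead of the robot, y to its left, z up, the work surface at z = 0. Lengths are in m, angles in rad, forces in N, time in s.
With the tool pointing down it reaches from about 0.4 to 0.875 m from the base axis. Payload 6.5 kg.
Tool frame: the origin (TCP) lies on the centre line of the jaws, within the pads' length; the fingertips stand 17 mm ahead of it and the grasp point (between the pads) lies 2 mm behind it; z points along the fingers, y is the line along which they close (so a half turn about z gives the same grasp; the last joint's range is limited). The gripper opens to 88 mm and grips with 3 to 60 N. Pads are 18 mm wide; open, the fingers measure 123 mm over their backs; the gripper's body (75 mm by 187 mm) begins 45 mm behind the grasp point.
Start: joints at [-1.239, 0.536, -0.004, 1.538, 0.003, 1.067, -0.071], TCP at [0.252, 0.599, 0.256] pointing down, gripper open.
Joint ranges: [-2.7, 2.7], [-0.37, 2.16], [-1.27, 1.26], [0.24, 2.4], [-1.31, 4.45], [0.19, 1.91], [-2.76, 2.76]. Speed limits (rad/s): [2.39, 2.39, 3.14, 3.14, 3.14, 3.14, 3.14].

### API

Orientations are given as a rotation vector (axis times angle).
In Python, from cell import * gives the robot as it stands.
- The arm moves only by the shell command python3 -m crank 'ROWS' [FORCE]. ROWS is JSON, a list that holds one entry, the list of rows, each a list of 7 numbers: the shift along the world's x, y, z in mm, then the turn, a rotation vector about the world's x, y, z in degrees, then the opening, from 0 (shut) to 1 (fully open). In form: [[[tx, ty, tz, wx, wy, wz, claw], ...]]. A call has 1 to 5 rows; each row shifts and turns the commanded pose from where the row before left it; what a row does not reach is not made up. A row lasts 1/8 s, in which the tool goes at most 62.5 mm and 10.7 degrees, less where a joint would pass 70% of its speed; a pose out of reach is approached as far as the arm can. A call is refused whole if a number of a shift passes 62.5 or a number of a turn 10.7, either way. A call with a gripper value outside its range is refused whole. The fingers move at their own pace and stop on an object; FORCE is the grip in N (left out, the last holds). Time passes only in rows, so rows that do not move let the fingers close. It gives the time, the measured TCP pose, the force, the opening and the grip force at its end, in the units of the state.
- sense(): the state, without advancing time (a new reading comes with each control period).
- grab_frame(name): name is "side" or "top" or "wrist"; returns a dict with "img" (480x640x3 uint8, red, green, blue), "intrinsics" (3x3 intrinsics, pixels), "k1" (the pictures are not rectified: a ray, as slopes to the right and down, at radius r is drawn at 1 + k1 r^2 times it, then the intrinsics apply), "R" (3x3) and "t" (3): a world point X has camera coordinates R X + t; the wrist camera has in their place "tool_from_camera" (4x4, takes a point from camera to tool coordinates, whose origin is the TCP and whose axes are the flange's). Camera axes: x right, y down, z forward; pixel columns grow to the right and rows downward; lengths in m; the calibration is good to about 2 mm. A picture is of the moment at which its call begins: read the wrist's pose just before it. There is no depth.
- hand_in(): hands the job in; it is judged then, once.
The state is a dict: "clock": time; "joints": joint angles; "qd": joint speeds; "joint_efforts": joint torques, N m; "tool_pos": TCP position; "orientation": TCP orientation; "force": force on the tool from outside, world axes, zero at the start; "moment": the same for the moment, N m; "opening": opening from 0.0 (shut) to 1.0 (fully open); "grip_force": force on a finger pad.
Only numpy, scipy, OpenCV 4.12 (cv2) and the standard library are available. Lean on these libraries where they do the work, as an engineer would, in place of code of your own. Each camera call takes 0.05 s, during which the arm holds its last target. There are 200 camera calls.

### The job

On the counter of the plumbing store, put the red locking collar over the red hose tail and the blue locking collar over the blue hose tail, in either order, so that each collar lies flat on the flange at the foot of the tail of its own colour, and let go of them. The green tail and the yellow collar have no partner today.

Things in the scene. Friction and masses are not known exactly. Their poses are not given: they have to be found in the camera images.
- red_collar_center (a point): centre (half-way up, on the axis) of the red plastic locking collar: a loose plain ring with a ribbed outside, 50 mm outside diameter (52 over the ribs), 36 mm bore, 30 mm high, about 60 g, lying flat on the counter with its z axis (the bore) upright, so this point starts 15 mm above the counter; either end may face up
- red_tail: red plastic hose tail, fixed to the counter: a round flange 80 mm in diameter and 8 mm thick, with an upright barbed spigot in its middle that tapers from 26 mm diameter at the foot to 14 mm at the tip, which is 53 mm above the counter. Origin on the axis at counter height (underside of the flange), z up. A seated collar lies flat on the flange, its centre 23 mm above this origin
- blue_collar_center (a point): centre (half-way up, on the axis) of the blue plastic locking collar: a loose plain ring with a ribbed outside, 50 mm outside diameter (52 over the ribs), 36 mm bore, 30 mm high, about 60 g, lying flat on the counter with its z axis (the bore) upright, so this point starts 15 mm above the counter; either end may face up
- blue_tail: blue plastic hose tail, fixed to the counter: a round flange 80 mm in diameter and 8 mm thick, with an upright barbed spigot in its middle that tapers from 26 mm diameter at the foot to 14 mm at the tip, which is 53 mm above the counter. Origin on the axis at counter height (underside of the flange), z up. A seated collar lies flat on the flange, its centre 23 mm above this origin
Not all that is in view belongs to the job. What is shaped like the red_tail but pink is not meant. What is shaped like the part that bears red_collar_center but white is not meant.

How it is judged:
By the outcome, as a careful person would: the job done as asked, in the order asked, and still so for the second after the job is handed in, with the robot touching nothing.
It also fails if it takes over 53 s, if anything falls off the work surface, if the arm or the gripper's body presses on something with over 40 N, if the wrist force passes 120 N, or if a joint passes its speed limit or range.

## Working session

There is one attempt and no reset: what is moved stays moved. The work goes in short steps, Python scripts to look and compute and a shell command to move; the robot and the scene stay as the last step left them, time stands still between calls to the robot, and variables do not carry over. Pictures are saved under pics/ and viewed, at most 10 in all, crops included, and the job is handed in when it is done.

```bash
mkdir -p pics; ls
python3 - <<'E'
from cell import *
import cv2
for n in ("top","side"):
    f=grab_frame(n); cv2.imwrite(f"pics/{n}0.png",f["img"][:,:,::-1])
    print(n,f["intrinsics"],f["k1"],f["R"],f["t"])
s=sense();print(s)
E
```

```text
pics
top [[505.91668121   0.         321.46767607]
 [  0.         505.91668121 242.13150981]
 [  0.           0.           1.        ]] 0.011173094936235204 [[-2.82057459e-02 -9.99602121e-01  1.88921926e-04]
 [-9.91076866e-01  2.79405570e-02 -1.30330240e-01]
 [ 1.30273106e-01 -3.86329778e-03 -9.91470621e-01]] [-5.86434825e-04  5.68091790e-01  8.47125746e-01]
side [[525.76747319   0.         310.46883212]
 [  0.         525.76747319 244.5620053 ]
 [  0.           0.           1.        ]] -0.004156040015311225 [[-0.98451312 -0.17530621  0.00128128]
 [-0.10885221  0.60554818 -0.78832899]
 [ 0.13742309 -0.77625971 -0.6152526 ]] [0.55084491 0.0889987  0.82384098]
{'clock': 0.1, 'joints': array([-1.23916785,  0.53710803, -0.00443291,  1.53871214,  0.00259538,
        1.06730657, -0.07121085]), 'qd': array([ 1.21522310e-06, -1.41355175e-03, -1.21919959e-03, -3.22513153e-03,
        1.32432198e-03,  1.15018049e-03,  4.57707544e-04]), 'joint_efforts': array([ 1.99391245e-03, -5.72075486e+01,  9.93472449e-01, -2.52230573e+01,
       -5.62219298e-02,  1.34121033e-02,  8.38070264e-05]), 'tool_pos': array([0.2516371 , 0.59876968, 0.25493955]), 'orientation': array([-6.20674225e-01, -3.07947397e+00,  2.38168108e-03]), 'force': array([0.48492023, 0.89642126, 0.81549639]), 'moment': array([0.01266637, 0.03178139, 0.00124897]), 'grip_force': 0.0, 'opening': 1.0008760857305972}
```

View pics/top0.png

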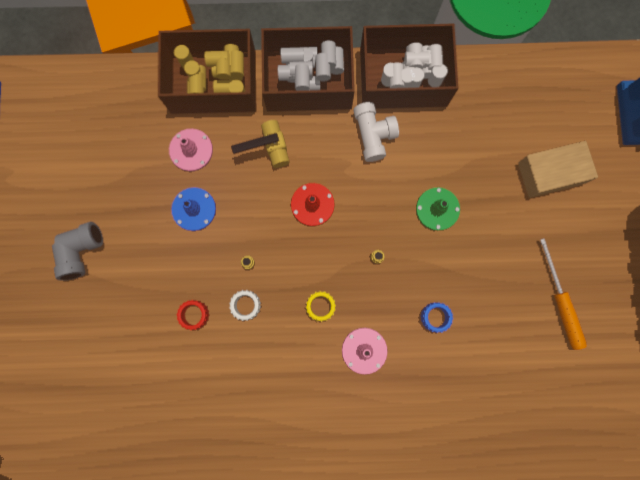

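View pics/side0.png

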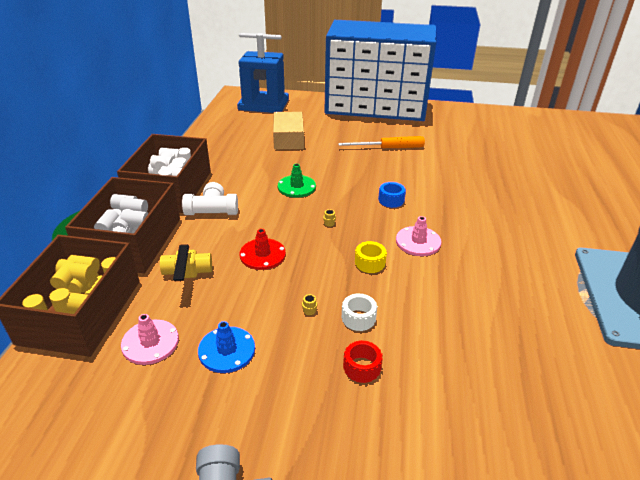

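Top view, candidates for red:
- Collars: red ring at (192,315), white at (245,305), yellow at (321,306). The first is meant, by its colour.
- Tails: red at (313,205), pink at (190,150) and (365,351). The first is meant, since the others are pink.

For blue there is one collar at (437,318) and one tail at (193,209). The green tail at (438,209) is not used. I'll confirm these in one crop and measure.

```bash
cat > h.py <<'E'
from cell import *
import cv2, numpy as np
from scipy.spatial.transform import Rotation as Ro
def pose(f,s=None):
    if "R" in f: return np.array(f["R"]),np.array(f["t"])
    T=np.eye(4);T[:3,:3]=Ro.from_rotvec(s["orientation"]).as_matrix();T[:3,3]=s["tool_pos"]
    C=np.linalg.inv(T@f["tool_from_camera"]);return C[:3,:3],C[:3,3]
def onplane(f,P,uv,z):
    R,t=P;d=np.array([f["k1"],0,0,0.])
    p=cv2.undistortPoints(np.float64(uv).reshape(-1,1,2),f["intrinsics"],d).reshape(-1,2)
    # forward model r(1+k1 r^2): OpenCV's
    D=np.c_[p,np.ones(len(p))]@R; c=-R.T@t
    return (c+D*((z-c[2])/D[:,2])[:,None])[:,:2]
def mask(img,col):
    h=cv2.cvtColor(img,cv2.COLOR_RGB2HSV)
    H,S,V=[h[...,i].astype(int) for i in range(3)]
    m=((H<6)|(H>174))&(S>190)&(V>60) if col=="red" else (H>108)&(H<128)&(S>150)&(V>60)
    return m.astype(np.uint8)
def blobs(img,col,amin=150):
    cs,_=cv2.findContours(mask(img,col),cv2.RETR_EXTERNAL,cv2.CHAIN_APPROX_NONE)
    return [c for c in cs if cv2.contourArea(c)>amin]
E
python3 - <<'E'
from h import *
f=grab_frame("top")
for col in("red","blue"):
    for c in blobs(f["img"],col):
        e=cv2.fitEllipse(cv2.convexHull(c))
        print(col,np.round(e[0]),np.round(e[1]),cv2.contourArea(c),"z8",onplane(f,pose(f),[e[0]],.008)*1e3,"z22",onplane(f,pose(f),[e[0]],.022)*1e3)
cv2.imwrite("pics/crop.png",cv2.resize(f["img"][120:380,140:480,::-1],None,fx=2.3,fy=2.3))
E
```

```text
red [192. 315.] [29. 31.] 673.5 z8 [[448.68138331 215.87139717]] z22 [[448.74268768 212.33163954]]
red [312. 204.] [42. 43.] 1236.5 z8 [[642.05731657  -1.71869712]] z22 [[639.13027375  -1.89591249]]
blue [437. 317.] [27. 29.] 574.5 z8 [[ 432.37571314 -217.88914913]] z22 [[ 432.68899821 -214.72576079]]
blue [193. 209.] [41. 43.] 1203.5 z8 [[639.55898543 214.95716019]] z22 [[636.67055073 211.43153078]]
```

View pics/crop.png

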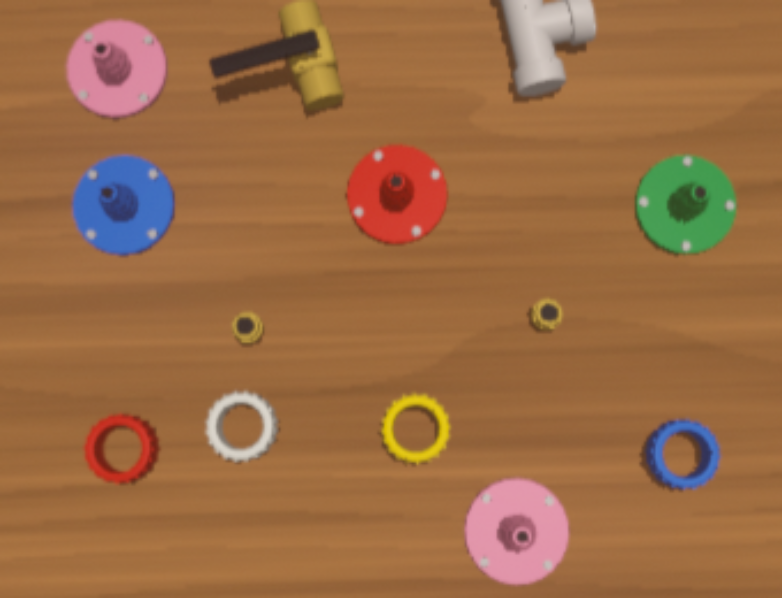

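The crop confirms red collar (122,448), red tail (397,193), blue collar (683,455) and blue tail (123,204). The pink and white parts are clearly separate.

Approach the red collar with the fingers closing along x.

```bash
python3 -m crank '[[[20,-39,-5,0,0,-6.7,1],[20,-39,-5,0,0,-6.7,1],[20,-39,-5,0,0,-6.7,1],[20,-39,-5,0,0,-6.7,1],[20,-39,-5,0,0,-6.7,1]]]' 25; python3 -m crank '[[[20,-39,-5,0,0,-6.7,1],[20,-39,-5,0,0,-6.7,1],[20,-39,-5,0,0,-6.7,1],[20,-39,-5,0,0,-6.7,1],[20,-39,-5,0,0,-6.7,1]]]'
python3 -m crank '[[[0,0,0,0,0,0,0.85],[0,0,0,0,0,0,0.85]]]'
cat > look.py <<'E'
import sys
from h import *
s=sense(); f=grab_frame("wrist"); P=pose(f,s)
Rm=Ro.from_rotvec(s["orientation"]).as_matrix()
print("tcp",np.round(s["tool_pos"]*1e3,1),"tool y",np.round(Rm[:,1],3),"z",np.round(Rm[:,2],3),"open",s["opening"],"clock",s["clock"])
col,z=sys.argv[1],float(sys.argv[2])
for c in blobs(f["img"],col,800):
    h=cv2.convexHull(c);w=onplane(f,P,h,z)*1e3
    (x,y),r=cv2.minEnclosingCircle(np.float32(w)); e=cv2.fitEllipse(np.float32(w))
    print(col,"px",np.round(cv2.boundingRect(c)),"minenc",np.round([x,y,r],1),"ell",np.round(e[0],1),np.round(e[1],1))
if len(sys.argv)>3: cv2.imwrite(f"pics/{sys.argv[3]}.png",f["img"][:,:,::-1])
E
python3 look.py red 0.03 w1
```

```text
clock: 0.78
tool_pos: [0.3522, 0.4028, 0.2305]
orientation: [1.487, 2.767, -0.0]
force: [0.2, 0.2, 0.3]
opening: 0.999
grip_force: 0.0
clock: 1.4
tool_pos: [0.4522, 0.2079, 0.2056]
orientation: [-2.221, -2.221, -0.0]
force: [-0.5, -0.1, 0.2]
opening: 0.996
grip_force: 0.0
clock: 1.65
tool_pos: [0.4515, 0.2099, 0.2056]
orientation: [-2.216, -2.227, 0.0]
force: [-0.3, 0.2, -1.2]
opening: 0.852
grip_force: 0.0
tcp [451.5 209.9 205.6] tool y [ 1.     0.005 -0.   ] z [-0.  0. -1.] open 0.8523266592026989 clock 1.65
red px [292 184  54  57] minenc [451.3 215.4  26.8] ell [450.5 215.1] [50.2 53.4]
```

View pics/w1.png

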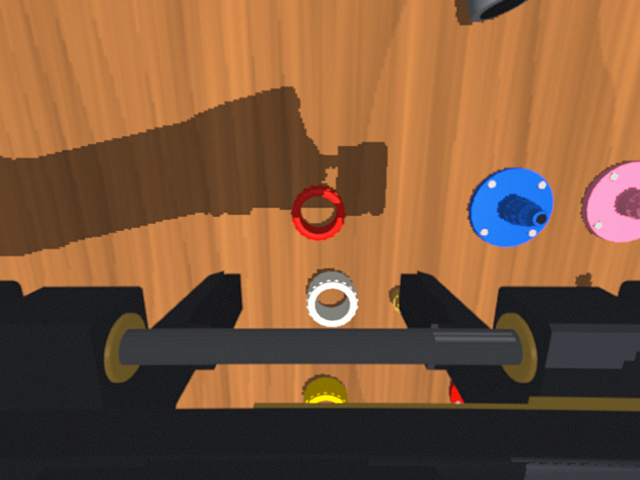

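The wrist view shows the red collar at about (319,212), in front of the white one at (332,302), with the fingers spread along x. The collar estimate is (450, 214.5), which agrees with the top view. Descend and grip.

```bash
python3 -m crank '[[[-1.5,4.5,-40,0,0,0,0.85],[0,0,-40,0,0,0,0.85],[0,0,-40,0,0,0,0.85],[0,0,-38,0,0,0,0.85],[0,0,-24.5,0,0,0,0.85]]]' 25|head -3;  python3 -m crank '[[[0,0,0,0,0,0,0.85],[0,0,0,0,0,0,0.3],[0,0,0,0,0,0,0.3],[0,0,0,0,0,0,0.3],[0,0,0,0,0,0,0.3]]]' 25; python3 -m crank '[[[0,0,25,0,0,0,0.3],[0,0,45,0,0,0,0.3],[0,0,30,0,0,0,0.3],[0,0,0,0,0,0,0.3]]]'; python3 look.py red 0.13 w2
```

```text
clock: 2.33
tool_pos: [0.4489, 0.2152, 0.0215]
orientation: [-2.213, -2.228, 0.002]
clock: 2.95
tool_pos: [0.4508, 0.2143, 0.0242]
orientation: [2.217, 2.226, 0.002]
force: [-1.5, 0.5, 7.5]
opening: 0.563
grip_force: 25.0
clock: 3.45
tool_pos: [0.4517, 0.2146, 0.1253]
orientation: [2.217, 2.225, 0.007]
force: [0.5, -0.2, -0.5]
opening: 0.565
grip_force: 25.0
tcp [451.7 214.6 125.3] tool y [1.    0.004 0.004] z [ 0.004  0.003 -1.   ] open 0.5653713537683646 clock 3.45
red px [260 240 121  89] minenc [452.  220.   26.6] ell [452.1 216.9] [49.2 58.9]
```

View pics/w2.png

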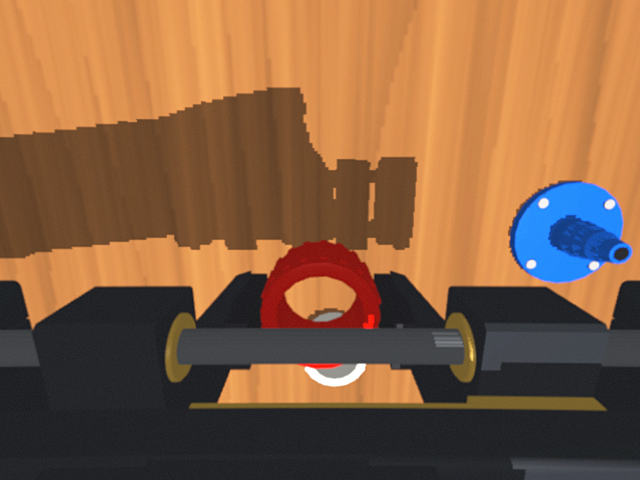

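Red collar held level, opening 50 mm; the bore's upper edge is at about (320,276). Next: compute where it sits in the jaws, then look at the red tail from just short of it.

```bash
python3 - <<'E'
from h import *
s=sense();f=grab_frame("wrist")
print(s["tool_pos"],onplane(f,pose(f,s),[[320,276]],s["tool_pos"][2]+.0058)*1e3-np.array([0,18]))
E
python3 -m crank '[[[24,-35.6,0,0,0,0,0.3],[24,-35.6,0,0,0,0,0.3],[24,-35.6,0,0,0,0,0.3],[24,-35.6,0,0,0,0,0.3],[24,-35.6,0,0,0,0,0.3]]]'|head -1;python3 -m crank '[[[24,-35.6,0,0,0,0,0.3],[24,-35.6,0,0,0,0,0.3],[24,-35.6,0,0,0,0,0.3],[0,0,0,0,0,0,0.3],[0,0,0,0,0,0,0.3]]]'|tail -2; python3 look.py red 0.008 w3
```

```text
[0.4506701  0.21413189 0.12391248] [[451.27750269 213.51512005]]
clock: 4.18
opening: 0.572
grip_force: 25.0
tcp [641.1 -70.2 121.5] tool y [ 1.     0.004 -0.003] z [-0.003  0.001 -1.   ] open 0.5719294846227592 clock 4.8
red px [260 240 121  88] minenc [ 641.  -124.5   51.9] ell [ 641.6 -134.5] [ 96.1 124. ]
red px [269  81 112 118] minenc [644.5  -1.4  39.5] ell [644.5  -1.5] [78.6 78.8]
```

View pics/w3.png

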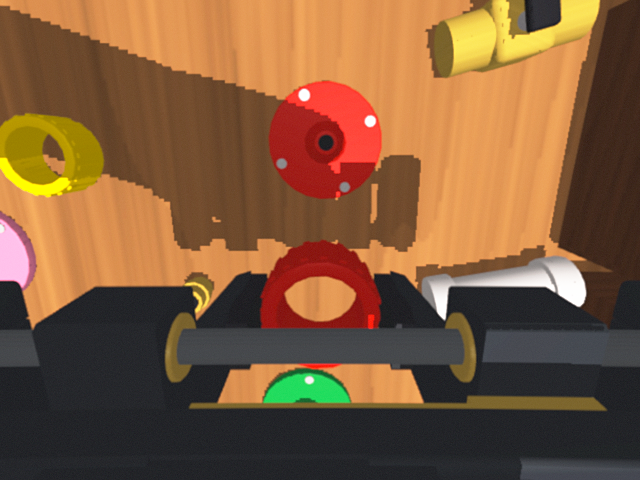

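The red tail is at (325,140), measured at (644.5,−1.5); the top view gave (642,−1.7). The collar is centred in the jaws to within 1 mm. Move over and lower.

```bash
python3 -m crank '[[[1,34.5,0,0,0,0,0.3],[1,34.5,0,0,0,0,0.3],[0,0,0,0,0,0,0.3],[0,0,0,0,0,0,0.3],[0,0,-20,0,0,0,0.3]]]';python3 -m crank '[[[0,0,-20,0,0,0,0.3],[0,0,-20,0,0,0,0.3],[0,0,-18,0,0,0,0.3],[0,0,-10,0,0,0,0.3],[0,0,0,0,0,0,0.3]]]'; python3 -c "
from cell import *
for i in range(6): print(sense()['tool_pos'],sense()['force']); grab_frame('wrist')"
```

```text
clock: 5.48
tool_pos: [0.6453, -0.0033, 0.1039]
orientation: [2.217, 2.222, 0.003]
force: [-0.3, -1.4, -1.2]
opening: 0.56
grip_force: 25.0
clock: 6.1
tool_pos: [0.6438, -0.0021, 0.0343]
orientation: [-2.217, -2.225, 0.002]
force: [0.1, -0.0, -0.2]
opening: 0.567
grip_force: 25.0
[ 0.64383188 -0.00212102  0.03432482] [ 0.09874649 -0.03651115 -0.22361866]
[ 0.64440709 -0.0021128   0.03514629] [ 0.98420378  0.6995561  -0.15218685]
[ 0.64480138 -0.00214766  0.03566068] [-0.04166528 -0.0075198  -0.46294482]
[ 0.64495438 -0.00210028  0.03591791] [-0.11892127 -0.55664461 -0.39547511]
[ 0.64495372 -0.00207566  0.03602846] [-0.09947381  0.18224534 -1.00824977]
[ 0.64491283 -0.00203226  0.03601912] [-0.13519655  0.40132049  0.25311866]
```

```bash
python3 -m crank '[[[-1,0,-3,0,0,0,0.3],[0,0,0,0,0,0,0.3],[0,0,0,0,0,0,0.85],[0,0,0,0,0,0,0.85],[0,0,0,0,0,0,0.85]]]';python3 -m crank '[[[0,0,30,0,0,0,0.85],[0,0,50,0,0,0,0.85],[0,0,40,0,0,0,0.85],[0,-50,10,0,0,0,0.85],[0,-50,0,0,0,0,0.85]]]'; python3 look.py red 0.038 w4
```

```text
clock: 7.02
tool_pos: [0.6432, -0.0021, 0.0322]
orientation: [-2.217, -2.225, 0.0]
force: [-1.2, 0.1, 0.8]
opening: 0.846
grip_force: 0.0
clock: 7.65
tool_pos: [0.6442, -0.1027, 0.1638]
orientation: [2.214, 2.226, 0.003]
force: [0.7, 0.2, -1.2]
opening: 0.852
grip_force: 0.0
tcp [ 644.2 -102.7  163.8] tool y [1.    0.006 0.003] z [ 0.003 -0.    -1.   ] open 0.8515322798824653 clock 7.65
red px [270  47  99 106] minenc [644.2  -5.9  35.4] ell [644.3  -6.1] [70.  70.5]
```

View pics/w4.png

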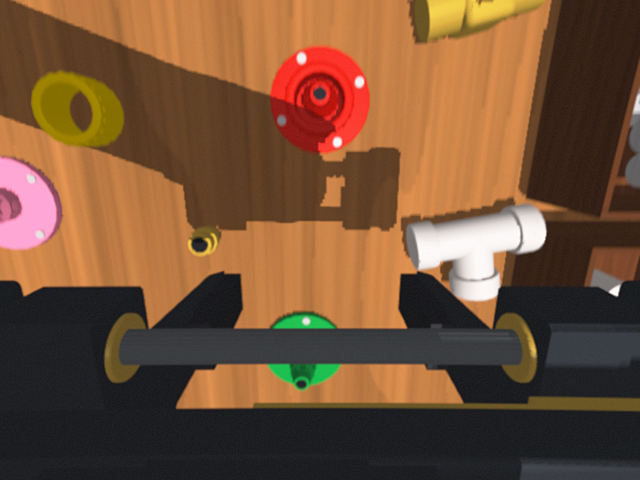

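The red collar sits around the spigot foot on the red flange at (320,98), and the jaws are clear of it. Now to the blue collar.

```bash
python3 -m crank '[[[-30,-16,6,0,0,0,0.85],[-30,-16,6,0,0,0,0.85],[-30,-16,6,0,0,0,0.85],[-30,-16,6,0,0,0,0.85],[-30,-16,6,0,0,0,0.85]]]'|head -1;python3 -m crank '[[[-30,-16,6,0,0,0,0.85],[-32,-16,6,0,0,0,0.85],[0,0,0,0,0,0,0.85],[0,0,0,0,0,0,0.85]]]'|head -2; python3 look.py blue 0.03 w5
```

```text
clock: 8.32
clock: 8.82
tool_pos: [0.432, -0.2137, 0.2043]
tcp [ 432.  -213.7  204.3] tool y [1.    0.004 0.001] z [ 0.001  0.    -1.   ] open 0.8478795955214002 clock 8.825
blue px [296 189  53  53] minenc [ 436.3 -211.3   26.3] ell [ 435.9 -210.4] [45.5 52.4]
```

View pics/w5.png

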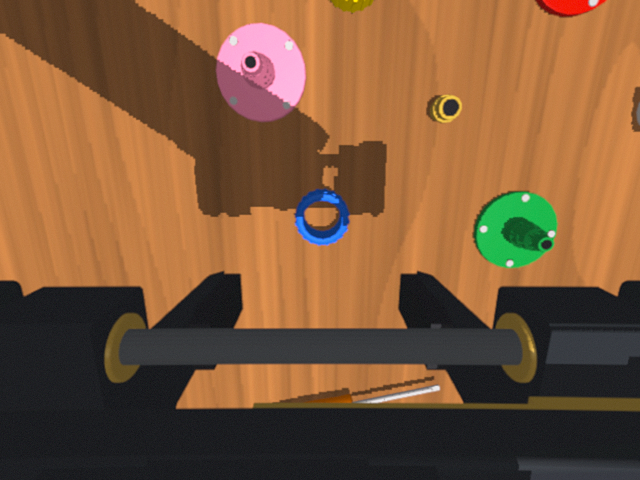

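Blue collar at (322,215), the only blue part in view; estimate (435.5,−212.5). Descend, grip, lift, and check where it sits in the jaws.

```bash
python3 -m crank '[[[3.5,1,-40,0,0,0,0.85],[0,0,-40,0,0,0,0.85],[0,0,-40,0,0,0,0.85],[0,0,-38,0,0,0,0.85],[0,0,-23,0,0,0,0.85]]]' 25|head -2;  python3 -m crank '[[[0,0,0,0,0,0,0.85],[0,0,0,0,0,0,0.3],[0,0,0,0,0,0,0.3],[0,0,0,0,0,0,0.3],[0,0,0,0,0,0,0.3]]]' 25; python3 -m crank '[[[0,0,25,0,0,0,0.3],[0,0,45,0,0,0,0.3],[0,0,30,0,0,0,0.3],[0,0,0,0,0,0,0.3]]]'; python3 look.py blue 0.13 w6
```

```text
clock: 9.5
tool_pos: [0.435, -0.2119, 0.021]
clock: 10.12
tool_pos: [0.4354, -0.2132, 0.024]
orientation: [2.217, 2.225, 0.001]
force: [-1.7, 1.3, 6.5]
opening: 0.562
grip_force: 25.0
clock: 10.62
tool_pos: [0.4362, -0.2136, 0.1252]
orientation: [2.214, 2.223, 0.003]
force: [-0.4, 0.2, -1.5]
opening: 0.556
grip_force: 25.0
tcp [ 436.2 -213.6  125.2] tool y [1.    0.004 0.004] z [ 0.004 -0.001 -1.   ] open 0.5557571395590505 clock 10.625
blue px [260 240 121  89] minenc [ 436.8 -208.1   26.8] ell [ 436.6 -210.9] [49.3 58.7]
```

View pics/w6.png

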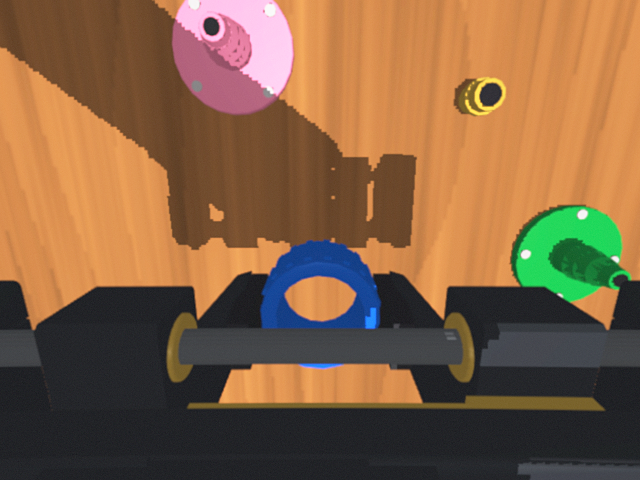

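The blue collar is held level, with the same pixel box as the red one, so it is centred. Move to just short of the blue tail.

```bash
python3 -m crank '[[[20.5,36,0,0,0,0,0.3],[20.5,36,0,0,0,0,0.3],[20.5,36,0,0,0,0,0.3],[20.5,36,0,0,0,0,0.3],[20.5,36,0,0,0,0,0.3]]]'|head -2;python3 -m crank '[[[20.5,36,0,0,0,0,0.3],[20.5,36,0,0,0,0,0.3],[20.5,36,0,0,0,0,0.3],[20.5,36,0,0,0,0,0.3],[20.5,36,0,0,0,0,0.3]]]'|head -2;python3 -m crank '[[[0,0,0,0,0,0,0.3],[0,0,0,0,0,0,0.3]]]'|tail -2; python3 look.py blue 0.008
```

```text
clock: 11.3
tool_pos: [0.5369, -0.0318, 0.1216]
clock: 11.92
tool_pos: [0.6393, 0.1479, 0.1211]
opening: 0.56
grip_force: 25.0
tcp [638.7 145.7 121.6] tool y [ 1.     0.003 -0.003] z [-0.003 -0.002 -1.   ] open 0.5600184203831852 clock 12.175
blue px [260 240 121  88] minenc [639.1  90.9  52.3] ell [639.3  80.5] [ 96.8 125.3]
blue px [268  89 105 107] minenc [641.3 215.6  39.3] ell [638.4 211.8] [66.3 78.4]
```

Tail at (641,215.3) from both views. Move over and lower.

```bash
python3 -m crank '[[[1,34.7,0,0,0,0,0.3],[1,34.7,0,0,0,0,0.3],[0,0,0,0,0,0,0.3],[0,0,0,0,0,0,0.3],[0,0,-20,0,0,0,0.3]]]'|head -2;python3 -m crank '[[[0,0,-20,0,0,0,0.3],[0,0,-20,0,0,0,0.3],[0,0,-18,0,0,0,0.3],[0,0,-10,0,0,0,0.3],[0,0,0,0,0,0,0.3]]]';python3 -m crank '[[[0,0,0,0,0,0,0.3],[0,0,0,0,0,0,0.3],[0,0,0,0,0,0,0.3]]]'
```

```text
clock: 12.85
tool_pos: [0.6433, 0.2142, 0.104]
clock: 13.48
tool_pos: [0.6414, 0.2162, 0.0343]
orientation: [-2.217, -2.225, 0.002]
force: [-0.4, 0.7, 0.7]
opening: 0.561
grip_force: 25.0
clock: 13.85
tool_pos: [0.6421, 0.2165, 0.0358]
orientation: [2.217, 2.225, 0.001]
force: [0.2, 0.1, -0.1]
opening: 0.56
grip_force: 25.0
```

```bash
python3 -m crank '[[[-1,-1,-3,0,0,0,0.3],[0,0,0,0,0,0,0.3],[0,0,0,0,0,0,0.85],[0,0,0,0,0,0,0.85],[0,0,0,0,0,0,0.85]]]';python3 -m crank '[[[0,0,30,0,0,0,0.85],[0,0,50,0,0,0,0.85],[0,0,50,0,0,0,0.85],[-40,40,30,0,0,0,0.85],[-50,50,0,0,0,0,0.85]]]'|head -2;python3 -m crank '[[[-50,60,0,0,0,0,0.85],[-50,60,0,0,0,0,0.85],[-50,60,0,0,0,0,0.85],[0,0,0,0,0,0,0.85],[0,0,0,0,0,0,0.85]]]'
python3 - <<'E'
from h import *
a=grab_frame("top")["img"][150:260,140:370];b=grab_frame("side")["img"][210:390,170:400]
a=cv2.resize(a,(690,330));b=cv2.resize(b,(345,270));o=np.zeros((600,690,3),np.uint8);o[:330]=a;o[330:,:345]=b
cv2.imwrite("pics/end.png",o[:,:,::-1])
E
```

```text
clock: 14.48
tool_pos: [0.6408, 0.2153, 0.0322]
orientation: [2.217, 2.225, -0.0]
force: [0.2, -0.3, 0.1]
opening: 0.852
grip_force: 0.0
clock: 15.1
tool_pos: [0.559, 0.2992, 0.1946]
clock: 15.72
tool_pos: [0.4378, 0.4422, 0.1916]
orientation: [2.217, 2.225, -0.0]
force: [0.6, -0.6, 0.9]
opening: 0.846
grip_force: 0.0
```

View pics/end.png

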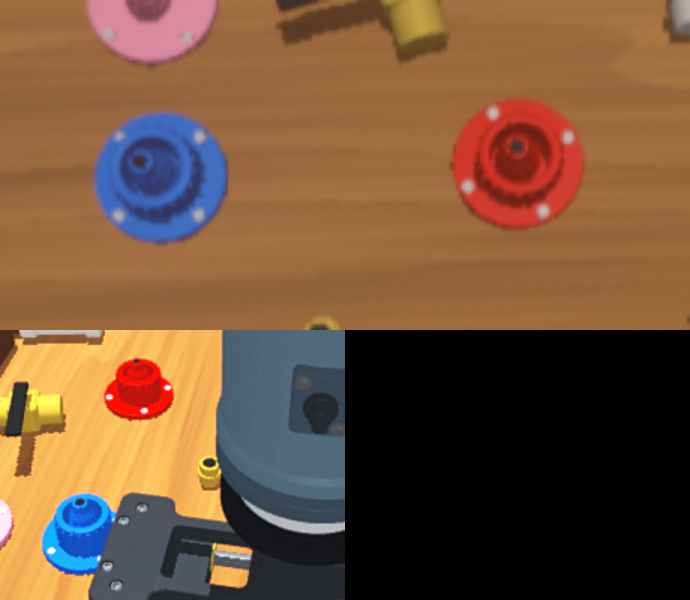

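Both collars lie flat on their own flanges: blue at (160,172) and red at (518,160) in the top crop. The side view agrees.

```bash
python3 -c "
from cell import *
print(hand_in())"
```

```text
the job is handed in; nothing more can be done
None
```

The red and blue collars are seated flat on the flanges of their own-coloured tails and released, with the arm clear; the job was handed in at about 16 s on the robot's clock.

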